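Key into the carver's vice

TASK

Take the T-handled key out of its wooden stand, feel gently for the angle at which its square end fits the square hole of the vice's drive, and push it fully home until its collar rests on the drive. Then turn it clockwise (seen from above) until the walnut blank is gripped and the sprung back jaw has been pushed back by about 5 mm, well short of its stop, and leave the key standing in the drive. Do not force the key while it does not fit, and leave the tools and the offcut around the vice alone.

Things in the scene. Friction and masses are not known exactly. Their poses are not given: they have to be found in the camera images.
- key_handle (a point): Centre of the wooden crossbar of the T-key, a loose steel key that stands upright in the stand, 110 mm tall, 0.2 kg. The crossbar is 70 mm long along x, 16 mm wide along y and 20 mm high, straight-sided. z is up along the key's axis; the square shank's flats face x and y, so the shank is square with the crossbar. Steel stem of 14 mm diameter below the bar
- key_foot (a point): Lower end of the T-key on its axis, 100 mm below the crossbar's centre (axes as the handle's). From here up: 3.5 mm of taper from 10.4 mm square to 14 mm square, 14 mm square shank up to 30 mm, then a collar of 29 mm diameter, 6 mm thick (30 to 36 mm), which seats on the drive or the stand. Pushing it with more than about 25 N where it does not fit harms the edges
- stand: Wooden block 90 x 90 mm, 50 mm high, fixed to the bench; origin under its centre. A round hole of 22 mm diameter through its middle holds the key, whose collar rests on the top; lifting the key by 35 mm frees it
- vice: Grey carver's vice fixed to the bench, base 100 mm (x) by 280 mm (y). Origin on the bench under the axis of the drive; the jaws lie towards its -y: moving jaw (its face at y = -75 mm at the start), blank, sprung back jaw (its face at y = -127 mm at the start). Jaws are 76 mm high, the fixed cheek behind them 72 mm
- mouth (a point): Mouth of the drive's square hole, on the drive's vertical axis, 68 mm above the bench; fixed to the vice, axes as the vice's. The hole is 15.2 mm square with a 1 mm chamfer, straight through a square steel boss 38 mm wide, 34 mm high; the key goes in 30 mm. The hole's angle is NOT told: it stands up to 0.6 rad either way from the vice's axes, and the shank enters only within about 0.08 rad of it
- drive (a joint): How far the drive (the boss with the square hole) has been turned, rad: 0 at the start whatever the hole's angle, growing clockwise from above (closing), at most 1.5. Turns against about 0.15 Nm of friction, so a lightly pressed key slips round on it until it fits; stays where it is left. 1 rad advances the moving jaw 12 mm; the blank is tight on both jaws after about 0.5 rad
- backjaw (a joint): How far the sprung back jaw has been pushed back, m: 0 at the start, hard stop at 0.012; spring 1.5 N per mm
- blank_mid (a point): Centre of the block part of the walnut blank, 60 (x) x 46 (y) x 58 mm high, loose between the jaws on the vice's base (20 mm above the bench); a small turned knob on top reaches 103 mm above the bench
- mallet: Wooden carving mallet standing on its head, 80 mm across, 230 mm tall; origin under its centre
- chisel: Carving chisel lying on the bench, 235 mm long along x, 28 mm high; origin on the bench near the middle
- gouge: Narrow gouge lying on the bench, 235 mm long along x, 28 mm high; origin on the bench near the middle
- offcut: Walnut offcut 50 x 110 x 20 mm lying on the bench; origin under its centre
Things that resemble listed ones, but are neither listed nor needed, are in the scene too. What is shaped like the part that bears key_handle but pink, purple or turquoise is not meant.

How it is judged:
On the way:
1. the key is fully home (collar on the drive, upright on its axis) before the back jaw is pushed back (z of key_foot in the frame of mouth below -0.027 m and horizontal distance between key_foot and mouth below 0.004 m and angle between key_foot's own z axis and vertical below 0.1 rad and value of joint backjaw below 0.002 m), for 0.2 s.
At the end, for the whole second after the job is handed in: The key stands fully home in the drive (foot at least 26 mm below the mouth, within 4 mm of the axis, tilted less than 0.1 rad), let go; the back jaw stays pushed back by 2.5 to 9 mm by the upright blank resting on the vice's base, at rest (z of key_foot in the frame of mouth below -0.026 m and horizontal distance between key_foot and mouth below 0.004 m and angle between each of key_foot, blank_mid's own z axis and vertical below 0.1 rad and value of joint backjaw between 0.0025 and 0.009 m and velocity of joint backjaw below 0.002 m/s and z of blank_mid in the frame of vice below 0.055 m); the robot touches nothing.
It fails at once if the key is pushed on the drive with more than 40 N while it has not entered the hole (contact force between key and drive above 40 N and z of key_foot in the frame of mouth above -0.006 m).
It fails at once if the back jaw is pushed nearly onto its stop (over 9.5 mm) (value of joint backjaw above 0.0095 m).
It fails at once if a tool or the offcut is moved by more than 30 mm (distance of any of mallet, chisel, gouge, offcut from where it was at the start of the episode above 0.03 m).
It also fails if it takes over 64 s, if anything falls off the work surface, if the arm or the gripper's body presses on something with over 40 N, if the wrist force passes 120 N, or if a joint passes its speed limit or range.

ROBOT

A 6-joint arm with a two-finger parallel gripper is mounted at the origin on the work surface. World frame = base frame: x ahead of the robot, y to its left, z up, the work surface at z = 0. Lengths are in m, angles in rad, forces in N, time in s.
With the tool pointing down it reaches from about 0.35 to 0.875 m from the base axis. Payload 4.2 kg.
Tool frame: the origin (TCP) lies between the finger pads; the fingertips stand 8 mm ahead of it and the grasp point (between the pads) lies 11 mm behind it; z points along the fingers, y is the line along which they close (so a half turn about z gives the same grasp; the last joint's range is limited). The gripper opens to 85 mm and grips with 20 to 120 N. Pads are 22 mm wide; open, the fingers measure 114 mm over their backs; the gripper's body (76 mm by 85 mm) begins 54 mm behind the grasp point. The pads swing forward as they close: fully open they stand 13 mm farther back than shut.
Start: joints at [1.427, 0.385, 0.008, 0, -1.194, -0.259], TCP at [0.245, 0.575, 0.214] pointing down, gripper open.
Joint ranges: [-3.14, 3.14], [-1.21, 2.06], [-1.07, 1.41], [-3.16, 2.05], [-2.99, -0.16], [-3.1, 3.1]. Speed limits (rad/s): [2.79, 2.79, 3.14, 3.14, 3.14, 3.14].

INTERFACE

Orientations are given as a 3x3 rotation matrix whose columns are the frame's x, y, z axes.
In Python, from plant import state, read_camera, camera_params, finish_job gives the robot as it stands.
- The arm moves only by the tool move_arm, never from a script. Its argument "moves" is a list of rows, each a list of 3 entries, a list of its own where there are three numbers: the shift along the tool's x, y, z normalised to -1 to 1, where 1 is 0.08 m, then the turn about the tool's z normalised to -1 to 1, where 1 is pi/2 rad, then the closure, from 0 (fully open) to 1 (shut). A call has 1 to 20 rows; each row is the pose to reach, as a shift and turn from the pose commanded when the call began, along the tool's axes at that moment; what a row does not reach only later rows make up. A row lasts 1/8 s, in which the tool goes at most 62.5 mm and 10.7 degrees, less where a joint would pass 70% of its speed; a pose out of reach is approached as far as the arm can. A call with a number of a shift or a turn outside -1 to 1 is refused whole. A call with a gripper value outside its range is refused whole. The fingers move at their own pace and stop on an object; the grip force is fixed at half the most. Time passes only in rows, so rows that repeat a pose let the fingers close. It gives the time, the measured TCP pose, the force, the opening and the grip force at its end, in the units of the state.
- state(): the state, without advancing time (a new reading comes with each control period).
- read_camera(name): name is "scene" or "side" or "wrist"; returns (picture, depth): 480x640x3 uint8, red, green, blue; 480x640 float32, m along the optical axis (not along the pixel's ray), 0 where there is no reading.
- camera_params(name): a dict with "fov_y" (degrees; the focal length in pixels is half the picture's height over the tangent of half this angle, whatever the lens; pixels are square), "cx", "cy" (the principal point, pixels), "pose" (4x4, takes a point from camera to world coordinates); the wrist camera has in their place "T_tool_cam" (4x4, takes a point from camera to tool coordinates, whose origin is the TCP and whose axes are the flange's). Camera axes: x right, y up, looking along -z (the intrinsics and any distortion apply to the point x, -y, -z); pixel columns grow to the right and rows downward; lengths in m; the calibration is good to about 2 mm. The wrist camera is an equidistant fisheye: a pixel r from the principal point sees the ray r / f radians off the axis. A picture is of the moment at which its call begins: read the wrist's pose just before it. camera_params takes no time and is no camera call.
- finish_job(): hands the job in; it is judged then, once.
The state is a dict: "time_s": time; "joints": joint angles; "qvel": joint speeds; "tau": joint torques, N m; "ee_pos": TCP position; "ee_rot": TCP orientation; "force": force on the tool from outside, world axes, zero at the start; "torque": the same for the moment, N m; "grip_width": opening from 0.0 (shut) to 1.0 (fully open); "finger_force": force on a finger pad.
Only numpy, scipy, OpenCV 4.12 (cv2) and the standard library are available. Lean on these libraries where they do the work, as an engineer would, in place of code of your own. Each camera call takes 0.05 s, during which the arm holds its last target. There are 200 camera calls.

## Working session

There is one attempt and no reset: what is moved stays moved. The work goes in short steps, Python scripts to look and compute and a tool call to move; the robot and the scene stay as the last step left them, time stands still between calls to the robot, and variables do not carry over. Pictures are saved under pics/ and viewed, at most 10 in all, crops included, and the job is handed in when it is done.

Besides the shell and the picture viewer there is one more tool, called after "Emit:" as name([rows], argument=value, ...), one row to a line, values as JSON. move_arm: Moves the arm, as the interface text tells. Its arguments: {"type":"object","properties":{"moves":{"type":"array","items":{"type":"array"}}},"required":["moves"]}

```bash
mkdir -p pics; cat > h.py <<'E'
import numpy as np, cv2
from plant import state, read_camera, camera_params
def grab(n):
    s=state(); im,d=read_camera(n); p=camera_params(n)
    np.savez(f'/tmp/{n}.npz',im=im,d=d,pos=s['ee_pos'],rot=s['ee_rot']); return im,d,p
def world(n,u,v,d,p,T=None):
    f=240/np.tan(np.radians(p['fov_y'])/2)
    x=(u-p['cx']);y=(v-p['cy'])
    if n=='wrist':
        r=np.hypot(x,y);t=r/f;k=np.where(r>0,np.tan(t)/np.maximum(r,1e-9),1/f)
        pc=np.stack([x*k*d,-y*k*d,-d],-1); M=T@p['T_tool_cam']
    else:
        pc=np.stack([x/f*d,-y/f*d,-d],-1); M=np.array(p['pose'])
    return pc@M[:3,:3].T+M[:3,3]
def cloud(n):
    z=np.load(f'/tmp/{n}.npz'); p=camera_params(n)
    T=np.eye(4);T[:3,:3]=z['rot'];T[:3,3]=z['pos']
    v,u=np.mgrid[:480,:640].astype(float)
    return z['im'],world(n,u,v,z['d'].astype(float),p,T),z['d']
E
python3 - <<'E'
from h import *
for n in ('scene','side'):
    im,d,p=grab(n); cv2.imwrite(f'pics/{n}.png',im[...,::-1]); print(n,{k:np.round(v,3).tolist() for k,v in p.items() if k!='name'})
s=state(); print(s['time_s'],np.round(s['ee_rot'],3).tolist(),s['grip_width'])
E
```

```text
scene {'fov_y': 46.378, 'cx': 320.26, 'cy': 246.809, 'pose': [[-0.568, -0.48, 0.668, 1.382], [0.823, -0.316, 0.473, 0.601], [-0.016, 0.818, 0.575, 0.784], [0.0, 0.0, 0.0, 1.0]]}
side {'fov_y': 47.336, 'cx': 321.36, 'cy': 236.771, 'pose': [[0.994, 0.074, -0.075, 0.492], [-0.105, 0.712, -0.694, -0.788], [0.002, 0.698, 0.716, 0.941], [0.0, 0.0, 0.0, 1.0]]}
0.1 [[0.92, -0.392, -0.001], [-0.392, -0.92, -0.002], [0.0, 0.002, -1.0]] 1.0001555855839388
```

View pics/scene.png

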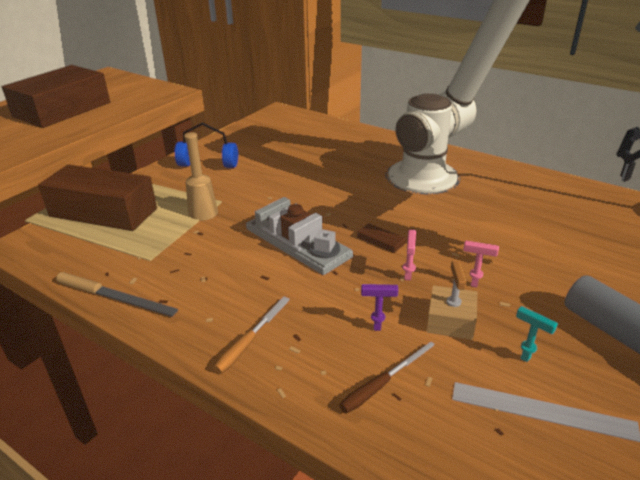

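View pics/side.png

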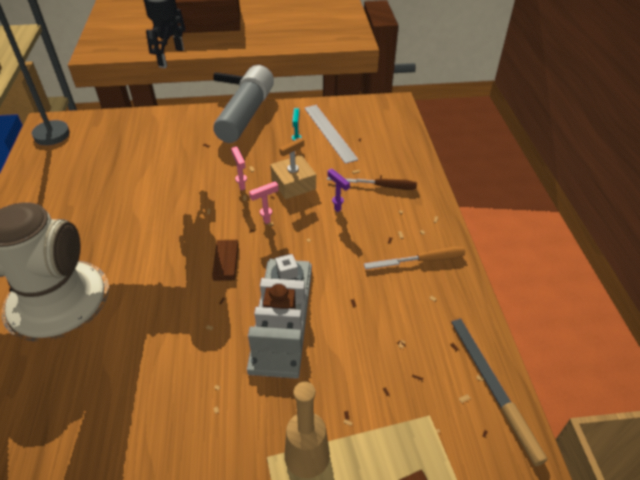

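Scene view: the wooden-barred key in the stand is at (458,275). The look-alikes are pink (411,240) and (480,250), purple (379,292) and turquoise (537,322). Only the first has a wooden bar and stands in the stand. The drive boss is at (323,242) in scene and (288,263) in side. I'll measure from the depth and confirm with one enlarged crop.

```bash
python3 - <<'E'
from h import *
im,P,d=cloud('side')
def box(n,P,im,u0,u1,v0,v1,z0,z1):
    Q=P[v0:v1,u0:u1].reshape(-1,3); m=(Q[:,2]>z0)&(Q[:,2]<z1)&(d[v0:v1,u0:u1].ravel()>0);Q=Q[m]
    if len(Q)<5: print(n,len(Q));return
    (c,s,a)=cv2.minAreaRect((Q[:,:2]*1000).astype(np.float32)); print(n,len(Q),'mean',Q.mean(0).round(4),'rect',np.round(c,1),np.round(s,1),round(a,1),'zmax',np.percentile(Q[:,2],98).round(4))
for n in('side','scene'):
    im,P,d=cloud(n)
    S=n=='side'
    b=(lambda *a:box(*a))
    if S:
        box('bar',P,im,275,310,135,160,.11,.16); box('standtop',P,im,265,320,150,200,.042,.056); box('boss',P,im,270,305,250,280,.06,.075)
        box('vicebase',P,im,240,320,250,380,.012,.09); box('pinkA',P,im,228,250,145,190,.02,.2);box('pinkB',P,im,247,280,180,222,.02,.2);box('purple',P,im,325,352,168,210,.02,.2);box('turq',P,im,288,303,105,139,.02,.2); box('jaws',P,im,240,320,290,380,.065,.08)
    else:
        box('bar',P,im,445,475,258,295,.11,.16); box('standtop',P,im,425,482,280,320,.042,.056); box('boss',P,im,305,345,228,255,.06,.075)
        box('pinkA',P,im,465,500,238,288,.02,.2);box('pinkB',P,im,400,420,228,282,.02,.2);box('purple',P,im,360,398,282,330,.02,.2);box('turq',P,im,515,558,305,362,.02,.2)
a=cv2.resize(np.load('/tmp/scene.npz')['im'][225:345,360:560],None,fx=4,fy=4)[:,:400*2]
cv2.imwrite('pics/crop.png',a[...,::-1])
E
```

```text
bar 243 mean [0.5381 0.3222 0.1242] rect [538.7 326.2] [73.5 20.3] 32.5 zmax 0.1331
standtop 789 mean [0.5376 0.3199 0.0497] rect [538.6 326.9] [94.2 96.6] 21.1 zmax 0.0545
boss 275 mean [ 0.501  -0.0119  0.0669] rect [499.5 -23. ] [79.6 46.9] 79.8 zmax 0.0724
vicebase 5492 mean [ 0.4813 -0.1375  0.0488] rect [ 483.7 -102.9] [283.  100.5] 79.5 zmax 0.079
pinkA 290 mean [0.4037 0.316  0.08  ] rect [403.6 320.8] [26.8 73.9] 6.0 zmax 0.112
pinkB 471 mean [0.4634 0.1893 0.0829] rect [482.5 232.6] [164.4  55.3] 64.5 zmax 0.1124
purple 391 mean [0.6404 0.2087 0.0833] rect [641.4 212. ] [28.  69.8] 22.0 zmax 0.1122
turq 204 mean [0.5584 0.4781 0.0855] rect [556.4 434. ] [177.6  25.4] 87.0 zmax 0.113
jaws 1483 mean [ 0.4747 -0.1571  0.0733] rect [ 476.3 -140.6] [123.2 100.4] 80.0 zmax 0.0794
bar 296 mean [0.5462 0.3297 0.1256] rect [539.8 327.1] [73.4 16.8] 35.3 zmax 0.1313
standtop 1322 mean [0.5446 0.3286 0.0495] rect [538.1 327. ] [95.8 91.8] 22.2 zmax 0.0545
boss 210 mean [ 0.5042 -0.0089  0.0659] rect [507.1 -24.3] [47.4 73.4] 19.1 zmax 0.0695
pinkA 605 mean [0.4107 0.3249 0.0842] rect [472.1 350.3] [173.1  67.6] 21.8 zmax 0.1119
pinkB 358 mean [0.4676 0.1917 0.0762] rect [419.7 165. ] [175.9  26.9] 30.6 zmax 0.1113
purple 699 mean [0.6457 0.2161 0.0846] rect [644.6 214.8] [27.2 68.7] 30.0 zmax 0.1112
turq 853 mean [0.5643 0.4875 0.0842] rect [561.4 486.8] [29.4 70. ] 2.6 zmax 0.1109
```

View pics/crop.png

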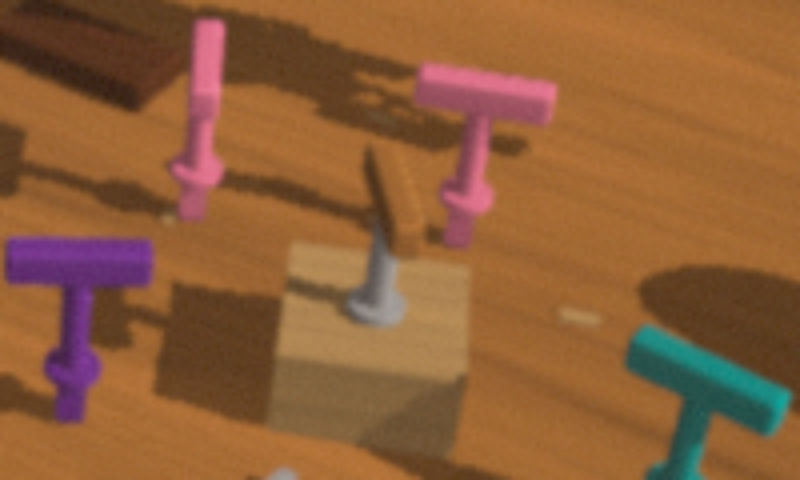

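The crop confirms it: the wooden bar on a steel stem, standing in the stand (crop about (395,200)). Key is at about (0.539, 0.327) with its bar along about 33° and top at z≈0.131, as expected. Next I travel above it and turn.

Emit:
move_arm([
  [[0.46,0.14,0],0,0],
  [[0.92,0.28,0],0,0],
  [[0.92,0.28,0],0,0],
  [[0.92,0.28,0],0,0],
])

```text
time_s: 0.6
ee_pos: [0.3038, 0.5255, 0.2138]
ee_rot: [[0.92, -0.392, -0.0], [-0.392, -0.92, -0.0], [-0.0, 0.0, -1.0]]
force: [0.8, -0.3, -0.3]
grip_width: 0.995
finger_force: 0.0
```

Emit:
move_arm([
  [[0.46,0.14,0],0,0],
  [[0.92,0.28,0],0,0],
  [[0.92,0.28,0],0,0],
  [[0.92,0.28,0],0,0],
])

```text
time_s: 1.1
ee_pos: [0.3622, 0.4767, 0.2139]
ee_rot: [[0.92, -0.391, -0.0], [-0.391, -0.92, 0.0], [-0.0, 0.0, -1.0]]
force: [0.2, 0.1, 0.4]
grip_width: 0.999
finger_force: 0.0
```

Emit:
move_arm([
  [[0.46,0.14,0],0,0],
  [[0.92,0.28,0],0,0],
  [[0.92,0.28,0],0,0],
  [[0.92,0.28,0],0,0],
])

```text
time_s: 1.6
ee_pos: [0.421, 0.4275, 0.214]
ee_rot: [[0.92, -0.391, -0.0], [-0.391, -0.92, 0.0], [-0.0, -0.0, -1.0]]
force: [-0.4, 0.2, -0.3]
grip_width: 0.999
finger_force: 0.0
```

Emit:
move_arm([
  [[0.46,0.14,0],0,0],
  [[0.92,0.28,0],0,0],
  [[0.92,0.28,0],0,0],
  [[0.92,0.28,0],0,0],
])

```text
time_s: 2.1
ee_pos: [0.4799, 0.3781, 0.214]
ee_rot: [[0.92, -0.391, -0.0], [-0.391, -0.92, 0.0], [-0.0, -0.0, -1.0]]
force: [-0.1, 0.1, -0.2]
grip_width: 0.999
finger_force: 0.0
```

Emit:
move_arm([
  [[0.46,0.14,0],0,0],
  [[0.92,0.28,0],0,0],
  [[0.92,0.28,0],0,0],
  [[0.92,0.28,0],0,0],
])

```text
time_s: 2.6
ee_pos: [0.5388, 0.3287, 0.214]
ee_rot: [[0.92, -0.391, -0.0], [-0.391, -0.92, 0.0], [-0.0, 0.0, -1.0]]
force: [0.7, 1.1, -0.5]
grip_width: 1.0
finger_force: 0.0
```

Emit:
move_arm([
  [[0,0,0],-0.11,0],
  [[0,0,0],-0.22,0],
  [[0,0,0],-0.33,0],
  [[0,0,0],-0.44,0],
  [[0,0,0],-0.55,0],
  [[0,0,0],-0.62,0],
  [[0,0,0],-0.62,0],
])

```text
time_s: 3.48
ee_pos: [0.5386, 0.3289, 0.2143]
ee_rot: [[0.841, 0.541, 0.0], [0.541, -0.841, 0.0], [0.0, -0.0, -1.0]]
force: [0.1, -0.7, -0.2]
grip_width: 1.002
finger_force: 0.0
```

```bash
python3 - <<'E'
from h import *
im,d,p=grab('wrist'); cv2.imwrite('pics/w1.png',im[...,::-1]); print(p)
_,P,_=cloud('wrist')
m=(P[...,2]>.118)&(P[...,2]<.14)&(np.hypot(P[...,0]-.539,P[...,1]-.3265)<.055)&(d>0)
Q=(P[m][:,:2]*1000).astype(np.float32); print(len(Q),cv2.minAreaRect(Q),np.median(P[m][:,2]))
m=(P[...,2]>.125)&m; Q=(P[m][:,:2]*1000).astype(np.float32); print(len(Q),cv2.minAreaRect(Q))
s=state(); print(s['time_s'],s['ee_pos'],np.degrees(np.arctan2(s['ee_rot'][1][0],s['ee_rot'][0][0])))
E
```

```text
{'fov_y': 65.70646984690485, 'cx': 325.89504318012166, 'cy': 241.94704780870086, 'T_tool_cam': array([[ 1.34835438e-04,  9.59017524e-01,  2.83346732e-01,
         7.23627606e-02],
       [ 9.99999896e-01, -2.52870206e-04,  3.79999211e-04,
        -1.09753027e-03],
       [ 4.36075849e-04,  2.83346651e-01, -9.59017458e-01,
        -1.59911372e-01],
       [ 0.00000000e+00,  0.00000000e+00,  0.00000000e+00,
         1.00000000e+00]])}
2268 ((537.4271850585938, 328.8865966796875), (69.50680541992188, 16.297924041748047), 34.32905197143555) 0.1299122661503711
2240 ((537.4271850585938, 328.8865966796875), (69.50680541992188, 16.297924041748047), 34.32905197143555)
3.525 [0.53876222 0.32870194 0.21430121] 32.71343854151532
```

View pics/w1.png

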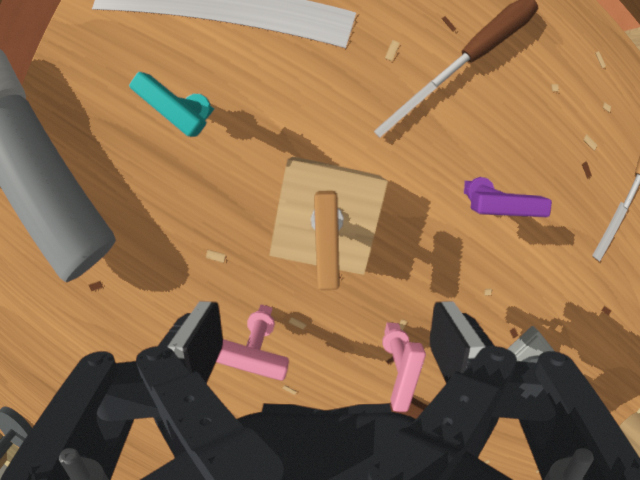

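The wrist view shows the bar at (327,240), centred between the fingers, and its measured size of 69.5 x 16.3 mm fits. Descend and grip.

Emit:
move_arm([
  [[-0.015,0,0.4],-0.018,0],
  [[-0.015,0,0.8],-0.018,0],
  [[-0.015,0,0.8],-0.018,0],
])

```text
time_s: 3.9
ee_pos: [0.5368, 0.3263, 0.1475]
ee_rot: [[0.826, 0.563, -0.005], [0.563, -0.826, -0.004], [-0.006, 0.001, -1.0]]
force: [-0.5, -0.2, -0.0]
grip_width: 1.0
finger_force: 0.0
```

Emit:
move_arm([
  [[0,0,0.3],0,0],
  [[0,0,0.51],0,0],
  [[0,0,0.51],0,0],
  [[0,0,0.51],0,1],
  [[0,0,0.51],0,1],
  [[0,0,0.51],0,1],
  [[0,0,0.51],0,1],
  [[0,0,0.51],0,1],
  [[0,0,0.51],0,1],
  [[0,0,0.51],0,1],
  [[0,0,0.51],0,1],
])

```text
time_s: 5.28
ee_pos: [0.5389, 0.3273, 0.1099]
ee_rot: [[0.826, 0.564, 0.001], [0.564, -0.826, 0.001], [0.001, 0.0, -1.0]]
force: [-1.2, 0.4, 4.7]
grip_width: 0.154
finger_force: 58.9
```

Emit:
move_arm([
  [[0,0,-0.3],0,1],
  [[0,0,-0.7],0,1],
  [[0,0,-1],0,1],
  [[0,0,-1],0,1],
])

```text
time_s: 5.78
ee_pos: [0.5389, 0.3274, 0.19]
ee_rot: [[0.826, 0.564, 0.001], [0.564, -0.826, 0.002], [0.002, -0.001, -1.0]]
force: [-0.2, 0.5, -2.2]
grip_width: 0.154
finger_force: 58.7
```

Emit:
move_arm([
  [[0,0,-0.5],0,1],
  [[0,0,-0.7],0,1],
  [[0,0,-0.7],0,1],
])

```text
time_s: 6.15
ee_pos: [0.5385, 0.3272, 0.245]
ee_rot: [[0.826, 0.564, -0.0], [0.564, -0.826, 0.001], [0.0, -0.001, -1.0]]
force: [-0.1, -0.4, -3.0]
grip_width: 0.153
finger_force: 58.9
```

```bash
python3 - <<'E'
from h import *
for n in('side','scene'):
    im,P,d=cloud(n)
    m=(abs(P[...,0]-.5)<.06)&(P[...,1]>-.045)&(P[...,1]<.04)&(abs(P[...,2]-.068)<.006)
    v,u=np.nonzero(m); print(n,m.sum(),u.min(),u.max(),v.min(),v.max())
    Q=(P[m][:,:2]*1000).astype(np.float32)
    print(cv2.minAreaRect(Q),Q.min(0),Q.max(0))
    s=(slice(v.min()-12,v.max()+14),slice(u.min()-15,u.max()+15))
    a=cv2.resize(im[s],(390,390)); cv2.putText(a,str((s[1].start,s[0].start,s[1].stop,s[0].stop)),(5,15),0,.5,(255,0,0),1)
    out=a if n=='side' else np.hstack([out,a])
cv2.imwrite('pics/boss.png',out[...,::-1])
E
```

```text
side 254 276 297 254 272
((501.2949523925781, -9.582229614257812), (38.910316467285156, 44.424495697021484), 11.094444274902344) [479.9288   -33.577087] [523.4879    14.556153]
scene 180 314 334 229 242
((502.1356506347656, -8.507640838623047), (47.13063049316406, 39.61536407470703), 15.794018745422363) [478.1337   -30.831669] [526.20844   13.149417]
```

View pics/boss.png

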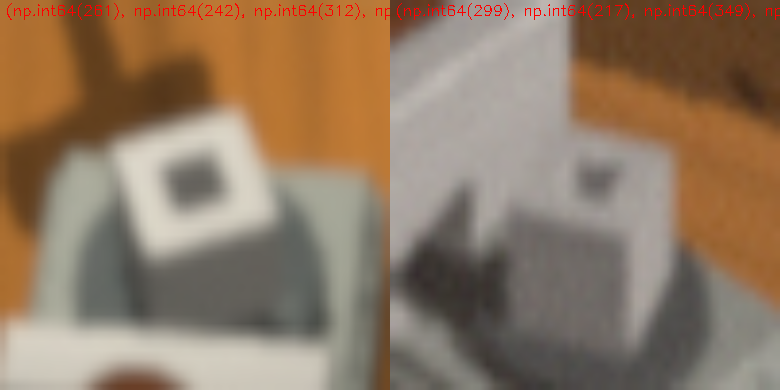

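Side crop: the boss top's centre is at about (287,263). Its square is turned a little anticlockwise, with the hole parallel to the boss sides, giving a centre of about (0.5015, -0.009) and an angle of 11–16°. I'll carry the key next to it and take a close look.

Emit:
move_arm([
  [[-0.46,0.36,0],0,1],
  [[-0.92,0.72,0],0,1],
  [[-0.92,0.72,0],0,1],
  [[-0.92,0.72,0],0,1],
])

```text
time_s: 6.65
ee_pos: [0.51, 0.2379, 0.2441]
ee_rot: [[0.826, 0.564, -0.002], [0.564, -0.826, -0.001], [-0.002, -0.0, -1.0]]
force: [-0.1, 0.8, -1.7]
grip_width: 0.15
finger_force: 58.9
```

Emit:
move_arm([
  [[-0.46,0.36,0],0,1],
  [[-0.92,0.72,0],0,1],
  [[-0.92,0.72,0],0,1],
  [[-0.92,0.72,0],0,1],
])

```text
time_s: 7.15
ee_pos: [0.4826, 0.1497, 0.2449]
ee_rot: [[0.825, 0.564, -0.0], [0.564, -0.825, 0.0], [0.0, -0.0, -1.0]]
force: [0.7, 0.4, -1.7]
grip_width: 0.155
finger_force: 59.0
```

Emit:
move_arm([
  [[-0.46,0.36,0],0,1],
  [[-0.92,0.72,0],0,1],
  [[-0.92,0.72,0],0,1],
  [[-0.92,0.72,0],0,1],
])

```text
time_s: 7.65
ee_pos: [0.4546, 0.0608, 0.2453]
ee_rot: [[0.825, 0.565, 0.0], [0.565, -0.825, 0.0], [0.001, 0.0, -1.0]]
force: [-0.2, -1.2, -1.9]
grip_width: 0.152
finger_force: 59.1
```

Emit:
move_arm([
  [[-0.46,0.36,0],0,1],
  [[-0.92,0.72,0],0.11,1],
  [[-0.92,0.72,0],0.22,1],
  [[-0.92,0.72,0],0.22,1],
  [[-0.92,0.72,0],0.22,1],
  [[-0.92,0.72,0],0.22,1],
])

```text
time_s: 8.4
ee_pos: [0.4259, -0.0286, 0.2452]
ee_rot: [[0.967, 0.254, -0.0], [0.254, -0.967, -0.0], [-0.0, 0.0, -1.0]]
force: [-0.2, 0.1, -1.4]
grip_width: 0.156
finger_force: 59.2
```

```bash
python3 - <<'E'
from h import *
im,d,p=grab('wrist'); cv2.imwrite('pics/w2.png',im[...,::-1])
_,P,_=cloud('wrist')
s=state(); print(s['time_s'],s['ee_pos'],np.degrees(np.arctan2(s['ee_rot'][1][0],s['ee_rot'][0][0])))
m=(abs(P[...,2]-.068)<.004)&(np.hypot(P[...,0]-.5015,P[...,1]+.009)<.032)&(d>0)
v,u=np.nonzero(m); print(u.min(),u.max(),v.min(),v.max())
Q=(P[m][:,:2]*1000).astype(np.float32); print(len(Q),cv2.minAreaRect(Q),np.median(P[m][:,2]))
E
```

```text
8.45 [ 0.42576019 -0.0286788   0.2451802 ] 14.667404122686012
304 347 109 151
1483 ((499.6907043457031, -7.533344268798828), (38.25209426879883, 38.54147720336914), 14.51784610748291) 0.06806119650593684
```

View pics/w2.png

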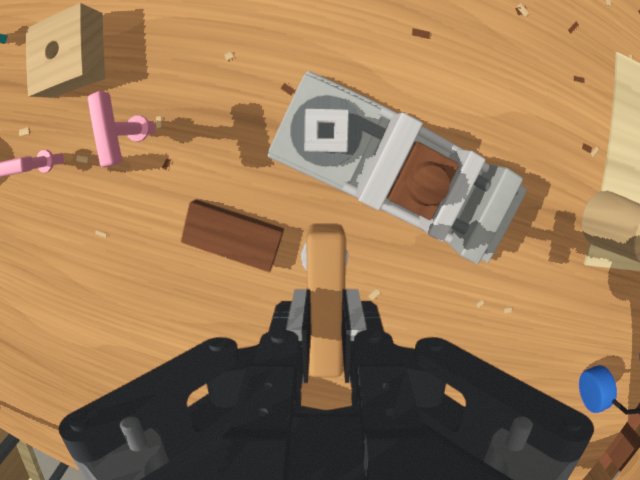

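Wrist view: the boss is at (326,130) with its hole parallel to its sides, and the bar is held squarely at (326,300). The boss measures 38.3 mm square at z=0.068, turned 14.5°. Now I measure the bar in the hand with the same camera.

```bash
python3 - <<'E'
from h import *
im,P,d=cloud('wrist'); z=np.load('/tmp/wrist.npz'); R,t=z['rot'],z['pos']
L=(P-t)@R
w=(im[...,0].astype(int)-im[...,2]>40)
m=w&(abs(L[...,1])<.014)&(L[...,2]<-.012)&(L[...,2]>-.03)&(abs(L[...,0])<.045)
Q=(L[m][:,:2]*1000).astype(np.float32); print(len(Q),cv2.minAreaRect(Q),np.median(L[m][:,2]),Q.min(0),Q.max(0))
# hole
g=im.mean(-1); B=(np.array([.4997,-.0075,.068]))
b=(np.hypot(P[...,0]-.4997,P[...,1]+.0075)<.013)&(g<110)
v,u=np.nonzero(b); p=camera_params('wrist')
T=np.eye(4);T[:3,:3]=R;T[:3,3]=t
f=240/np.tan(np.radians(p['fov_y'])/2); r=np.hypot(u-p['cx'],v-p['cy'])
M=T@p['T_tool_cam']; k=np.tan(r/f)/r
rays=np.stack([(u-p['cx'])*k,-(v-p['cy'])*k,-np.ones_like(k)],-1)@M[:3,:3].T
W=M[:3,3]+rays*((.068-M[2,3])/rays[:,2])[:,None]
print(len(u),cv2.minAreaRect((W[:,:2]*1000).astype(np.float32)))
# collar in tool frame
m=(abs(L[...,1])<.03)&(abs(L[...,0])<.03)&(L[...,2]<.06)&(L[...,2]>.045)&(d>0)
print(m.sum(), L[m].min(0) if m.any() else '',L[m].max(0) if m.any() else '')
D=(np.array([.4997,-.0075,0])-t)@R; print('drive in tool mm',D*1000)
E
```

```text
5166 ((-0.48193359375, 1.3516693115234375), (21.160554885864258, 70.36128997802734), 89.71529388427734) -0.020186968566970456 [-35.65706   -9.348773] [34.674324 11.875844]
657 ((245.06863403320312, 44.65350341796875), (813.3291625976562, 1368.77783203125), 19.185943603515625)
117 [-0.00896102 -0.01587041  0.05179205] [0.00783392 0.01169009 0.05787969]
drive in tool mm [ 76.82352223  -1.65967742 245.15995016]
```

Shift of about +77 mm along tool x, with the angle already aligned. Then come down to just above the mouth.

Emit:
move_arm([
  [[0.5,0,0],0,1],
  [[0.966,0,0],0,1],
  [[0.966,0,0],0,1],
  [[0.966,0,0.4],0,1],
  [[0.966,0,0.8],0,1],
  [[0.966,0,0.97],0,1],
  [[0.966,0,0.97],0,1],
  [[0.966,0,0.97],0,1],
])

```text
time_s: 9.45
ee_pos: [0.5012, -0.0097, 0.1691]
ee_rot: [[0.968, 0.252, 0.003], [0.252, -0.968, 0.0], [0.003, 0.0, -1.0]]
force: [0.6, 0.1, -1.2]
grip_width: 0.155
finger_force: 59.2
```

```bash
python3 - <<'E'
from h import *
outs=[]
for n in('side','scene'):
    im,d,p=grab(n)
    q=(np.array([.4997,-.0075,.09])-p['pose'][:3,3])@p['pose'][:3,:3]; f=240/np.tan(np.radians(p['fov_y'])/2)
    u=int(p['cx']-f*q[0]/q[2]); v=int(p['cy']+f*q[1]/q[2])
    outs.append(cv2.resize(im[v-40:v+35,u-37:u+38],(390,390),interpolation=cv2.INTER_CUBIC))
cv2.imwrite('pics/pre.png',np.hstack(outs)[...,::-1])
E
```

```text
(no output)
```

View pics/pre.png

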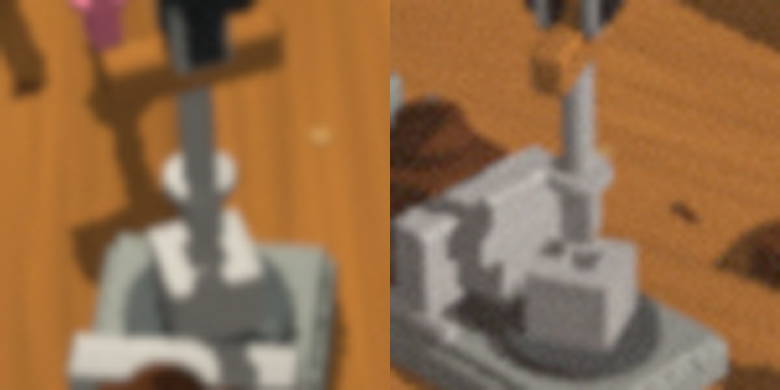

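Both views show the key upright, with its foot just above the hole (side crop (205,265), scene crop (580,240)). Feel downward in small steps.

Emit:
move_arm([
  [[0,0,0.04],0,1],
  [[0,0,0.08],0,1],
  [[0,0,0.11],0,1],
  [[0,0,0.11],0,1],
])

```text
time_s: 10.05
ee_pos: [0.5001, -0.01, 0.1586]
ee_rot: [[0.968, 0.251, -0.001], [0.251, -0.968, -0.0], [-0.001, 0.0, -1.0]]
force: [0.5, 0.2, -2.1]
grip_width: 0.155
finger_force: 59.2
```

Emit:
move_arm([
  [[0,0,0.025],0,1],
  [[0,0,0.025],0,1],
  [[0,0,0.025],0,1],
])

```text
time_s: 10.42
ee_pos: [0.5003, -0.0099, 0.1569]
ee_rot: [[0.968, 0.251, 0.0], [0.251, -0.968, -0.0], [0.0, 0.0, -1.0]]
force: [-0.1, 0.5, -2.8]
grip_width: 0.15
finger_force: 59.2
```

Emit:
move_arm([
  [[0,0,0.015],0,1],
  [[0,0,0.015],0,1],
])

```text
time_s: 10.68
ee_pos: [0.5002, -0.0099, 0.1556]
ee_rot: [[0.968, 0.251, -0.0], [0.251, -0.968, -0.0], [-0.0, -0.0, -1.0]]
force: [-0.0, 0.0, -2.3]
grip_width: 0.158
finger_force: 59.2
```

Emit:
move_arm([
  [[0,0,0.015],0,1],
  [[0,0,0.025],0,1],
  [[0,0,0.025],0,1],
])

```text
time_s: 11.05
ee_pos: [0.5003, -0.0099, 0.1537]
ee_rot: [[0.968, 0.251, 0.0], [0.251, -0.968, 0.0], [0.0, -0.0, -1.0]]
force: [0.0, 0.0, -1.8]
grip_width: 0.15
finger_force: 59.1
```

Emit:
move_arm([
  [[0,0,0.015],0,1],
  [[0,0,0.015],0,1],
])

```text
time_s: 11.3
ee_pos: [0.5003, -0.0099, 0.1524]
ee_rot: [[0.968, 0.251, -0.0], [0.251, -0.968, -0.0], [-0.0, 0.0, -1.0]]
force: [0.2, 0.2, -2.9]
grip_width: 0.152
finger_force: 59.1
```

Emit:
move_arm([
  [[0,0,0.02],0,1],
  [[0,0,0.04],0,1],
  [[0,0,0.04],0,1],
])

```text
time_s: 11.68
ee_pos: [0.5002, -0.0099, 0.1491]
ee_rot: [[0.968, 0.251, -0.0], [0.251, -0.968, -0.0], [-0.0, -0.0, -1.0]]
force: [0.0, -0.9, -2.1]
grip_width: 0.153
finger_force: 59.1
```

Emit:
move_arm([
  [[0,0,0.02],0,1],
  [[0,0,0.04],0,1],
  [[0,0,0.06],0,1],
  [[0,0,0.06],0,1],
])

```text
time_s: 12.18
ee_pos: [0.5002, -0.0099, 0.1443]
ee_rot: [[0.968, 0.251, -0.0], [0.251, -0.968, -0.0], [-0.0, -0.0, -1.0]]
force: [-0.0, -0.4, -2.2]
grip_width: 0.152
finger_force: 59.1
```

It is entering freely; go on to the seat.

Emit:
move_arm([
  [[0,0,0.05],0,1],
  [[0,0,0.1],0,1],
  [[0,0,0.15],0,1],
  [[0,0,0.18],0,1],
  [[0,0,0.18],0,1],
])

```text
time_s: 12.8
ee_pos: [0.5002, -0.0099, 0.1298]
ee_rot: [[0.968, 0.251, -0.001], [0.251, -0.968, -0.0], [-0.001, -0.0, -1.0]]
force: [1.0, 0.4, -1.6]
grip_width: 0.151
finger_force: 59.1
```

Emit:
move_arm([
  [[0,0,0.02],0,1],
  [[0,0,0.02],0,1],
])

```text
time_s: 13.05
ee_pos: [0.5003, -0.0099, 0.1285]
ee_rot: [[0.968, 0.251, -0.0], [0.251, -0.968, 0.0], [-0.0, -0.0, -1.0]]
force: [0.5, 0.0, -2.2]
grip_width: 0.149
finger_force: 59.1
```

Emit:
move_arm([
  [[0,0,0.015],0,1],
  [[0,0,0.015],0,1],
])

```text
time_s: 13.3
ee_pos: [0.5008, -0.0098, 0.1279]
ee_rot: [[0.968, 0.251, 0.001], [0.251, -0.968, 0.0], [0.001, 0.0, -1.0]]
force: [-0.8, 0.7, 1.1]
grip_width: 0.151
finger_force: 59.7
```

Contact is felt at TCP z 0.128, exactly the seated height. Turn clockwise 0.8 rad first and measure the jaws.

Emit:
move_arm([
  [[0,0,0.005],0,1],
  [[0,0,0.005],0,1],
  [[0,0,0.005],0.05,1],
  [[0,0,0.005],0.1,1],
  [[0,0,0.005],0.15,1],
  [[0,0,0.005],0.2,1],
  [[0,0,0.005],0.25,1],
  [[0,0,0.005],0.3,1],
  [[0,0,0.005],0.34,1],
  [[0,0,0.005],0.38,1],
  [[0,0,0.005],0.42,1],
  [[0,0,0.005],0.46,1],
  [[0,0,0.005],0.5,1],
  [[0,0,0.005],0.5,1],
  [[0,0,0.005],0.5,1],
])

```text
time_s: 15.18
ee_pos: [0.5009, -0.01, 0.1278]
ee_rot: [[0.863, -0.506, 0.002], [-0.506, -0.863, -0.0], [0.002, -0.0, -1.0]]
force: [-0.9, -0.0, 5.0]
grip_width: 0.15
finger_force: 60.2
```

```bash
python3 - <<'E'
from h import *
o=np.array([.4997,-.0075]); a=np.radians(-10.3); ex=np.array([np.cos(a),np.sin(a)]); ey=np.array([-ex[1],ex[0]])
def prof(n):
    im,P,d=cloud(n); q=P[...,:2]-o; y=q@ey; x=q@ex
    m=(d>0)&(abs(x)<.045)&(P[...,2]>.068)&(P[...,2]<.085)&(y<-.03)&(y>-.23)
    h,_=np.histogram(y[m]*1000,np.arange(-220,-29,4)); return dict((int(k),int(c)) for k,c in zip(np.arange(-220,-30,4),h) if c>8)
import shutil
print('first-ish',prof('side'))
grab('side'); print('now',prof('side')); print(state()['torque'])
E
```

```text
first-ish {-196: 93, -192: 81, -188: 90, -184: 79, -180: 82, -176: 74, -172: 9, -148: 115, -144: 88, -140: 78, -136: 73, -132: 62, -128: 24, -124: 103, -120: 49, -116: 48, -112: 43, -108: 28, -104: 23, -100: 18, -96: 17, -92: 16, -88: 13, -84: 20, -80: 24, -76: 59, -72: 48, -68: 58, -64: 55, -60: 64, -56: 33}
now {-196: 92, -192: 92, -188: 81, -184: 84, -180: 77, -176: 80, -152: 30, -148: 139, -144: 77, -140: 71, -136: 77, -132: 73, -128: 57, -124: 57, -120: 39, -116: 36, -112: 27, -108: 20, -104: 18, -100: 14, -96: 19, -92: 19, -88: 25, -84: 55, -80: 46, -76: 50, -72: 69, -68: 61, -64: 34}
[-0.03706036  0.13867377  0.09935488]
```

Back jaw now about 2 mm back, as expected for roughly 0.7 rad of drive. Turn a further 0.25 rad.

Emit:
move_arm([
  [[0,0,0],0.03,1],
  [[0,0,0],0.06,1],
  [[0,0,0],0.09,1],
  [[0,0,0],0.12,1],
  [[0,0,0],0.15,1],
  [[0,0,0],0.16,1],
  [[0,0,0],0.16,1],
  [[0,0,0],0.16,1],
])

```text
time_s: 16.23
ee_pos: [0.5008, -0.01, 0.1278]
ee_rot: [[0.71, -0.704, 0.001], [-0.704, -0.71, -0.001], [0.001, -0.001, -1.0]]
force: [-0.8, -0.7, 4.5]
grip_width: 0.154
finger_force: 60.3
```

```bash
cat >> h.py <<'E'
def edges(n):
    o=np.array([.4997,-.0075]); a=np.radians(-10.3); ex=np.array([np.cos(a),np.sin(a)]); ey=np.array([-ex[1],ex[0]])
    im,P,d=cloud(n); q=P[...,:2]-o; y=q@ey*1000; x=q@ex
    m=(d>0)&(abs(x)<.035)&(P[...,2]>.071)&(P[...,2]<.08)
    b=y[m&(y<-122)&(y>-165)]; f=y[m&(y>-100)&(y<-45)]
    return np.percentile(b,[3,50]).round(2),np.percentile(f,[50,97]).round(2)
E
python3 - <<'E'
from h import *
print('scene (seated, before turn)',edges('scene'))
grab('scene'); print('scene now',edges('scene')); print('side 0.78',edges('side')); grab('side'); print('side now',edges('side'))
s=state(); print(s['time_s'],s['torque'],np.degrees(np.arctan2(s['ee_rot'][1][0],s['ee_rot'][0][0])))
E
```

```text
scene (seated, before turn) (array([-146. , -137.2]), array([-73.01, -53.71]))
scene now (array([-148.89, -138.38]), array([-80.21, -63.52]))
side 0.78 (array([-148.24, -136.34]), array([-73.97, -62.45]))
side now (array([-151.19, -138.29]), array([-76.08, -65.48]))
16.325 [-0.03269985  0.19268415  0.25006251] -44.74570484593497
```

The jaw edges put the back jaw at about 3.5–5 mm. A small extra turn of 0.08 rad centres it safely. Then back off the slop, release and rise straight up.

Emit:
move_arm([
  [[0,0,0],0.03,1],
  [[0,0,0],0.05,1],
  [[0,0,0],0.05,1],
  [[0,0,0],0.05,1],
  [[0,0,0],0.03,1],
  [[0,0,-0.005],0.02,1],
  [[0,0,-0.005],0.02,0],
  [[0,0,-0.005],0.02,0],
  [[0,0,-0.005],0.02,0],
  [[0,0,-0.005],0.02,0],
  [[0,0,-0.005],0.02,0],
  [[0,0,-0.005],0.02,0],
  [[0,0,-0.005],0.02,0],
  [[0,0,-0.005],0.02,0],
])

```text
time_s: 18.08
ee_pos: [0.5003, -0.0099, 0.1273]
ee_rot: [[0.686, -0.727, 0.0], [-0.727, -0.686, 0.0], [0.0, -0.0, -1.0]]
force: [0.1, 0.6, 0.4]
grip_width: 1.002
finger_force: 0.0
```

Emit:
move_arm([
  [[0,0,-0.2],0,0],
  [[0,0,-0.6],0,0],
  [[0,0,-1],0,0],
  [[0,0,-1],0,0],
])

```text
time_s: 18.58
ee_pos: [0.502, -0.0096, 0.21]
ee_rot: [[0.687, -0.727, 0.006], [-0.727, -0.687, 0.001], [0.003, -0.005, -1.0]]
force: [-0.6, -0.5, -1.8]
grip_width: 1.001
finger_force: 0.0
```

Emit:
move_arm([
  [[-0.5,0,-0.5],0,0],
  [[-1,0,-0.5],0,0],
  [[-1,0,-0.5],0,0],
  [[-1,0,-0.5],0,0],
])

```text
time_s: 19.08
ee_pos: [0.4452, 0.0482, 0.2467]
ee_rot: [[0.687, -0.727, -0.001], [-0.727, -0.687, -0.0], [-0.0, 0.001, -1.0]]
force: [0.2, -0.5, 0.3]
grip_width: 1.002
finger_force: 0.0
```

```bash
python3 - <<'E'
from h import *
for n in('scene','side'): grab(n); print(n,edges(n))
im,d,p=grab('wrist')
s=np.load('/tmp/side.npz')['im'][215:390,205:345]
cv2.imwrite('pics/end.png',np.hstack([cv2.resize(im,(480,360)),cv2.resize(s,(288,360))])[...,::-1])
_,P,_=cloud('wrist'); o=np.array([.4997,-.0075])
m=(d>0)&(np.hypot(*(P[...,:2]-o).transpose(2,0,1))<.05)&(P[...,2]>.12)&(P[...,2]<.16)
print(m.sum(),cv2.minAreaRect((P[m][:,:2]*1000).astype(np.float32)),np.median(P[m][:,2]))
a=np.radians(-10.3); ey=np.array([-np.sin(a),np.cos(a)]); ex=np.array([np.cos(a),np.sin(a)])
q=P[...,:2]-o; y=q@ey*1000; x=q@ex
m=(d>0)&(x<-.02)&(x>-.035)&(P[...,2]>.070)&(P[...,2]<.08)&(y<-40)&(y>-210)
h,_=np.histogram(y[m],np.arange(-210,-40,2)); print({int(k):int(c) for k,c in zip(np.arange(-210,-42,2),h) if c>5})
print(state()['time_s'],state()['ee_pos'])
E
```

```text
scene (array([-150.68, -138.56]), array([-80.73, -64.69]))
side (array([-151.87, -139.29]), array([-76.72, -66.19]))
2192 ((500.2576599121094, -7.648017883300781), (15.383280754089355, 68.69574737548828), 43.43458938598633) 0.1478138406467385
{-194: 12, -192: 21, -190: 25, -188: 28, -186: 26, -184: 26, -182: 28, -180: 29, -178: 27, -176: 23, -174: 32, -172: 34, -150: 22, -148: 31, -146: 32, -144: 30, -142: 32, -140: 31, -138: 30, -136: 33, -134: 28, -132: 23, -130: 24, -128: 28, -126: 28, -124: 22, -122: 24, -120: 28, -118: 16, -116: 22, -114: 20, -112: 21, -110: 23, -108: 25, -106: 25, -104: 29, -102: 24, -100: 34, -98: 24, -96: 32, -94: 26, -92: 27, -90: 32, -88: 38, -86: 34, -84: 33, -82: 38, -80: 30, -78: 37, -76: 37, -74: 36, -72: 34, -70: 37, -68: 39, -66: 47}
19.225 [0.4456636  0.04779589 0.24664383]
```

View pics/end.png

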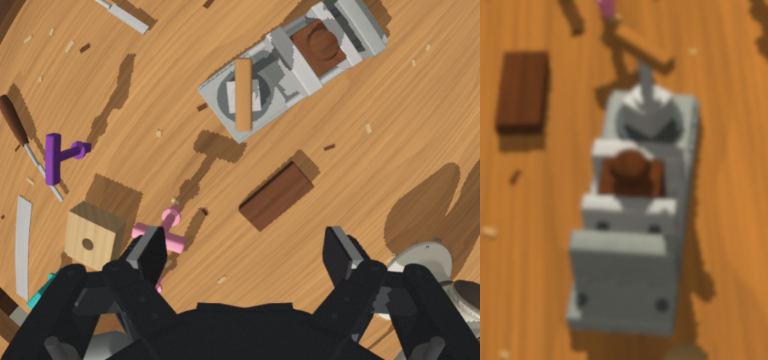

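The final view shows the key standing on the drive with its bar top at z=0.148 (seated) and on the axis, the blank upright between the jaws, and the offcut untouched. The scene depth gives about 11 mm of moving-jaw travel and about 4.7 mm at the back jaw.

```bash
python3 -c "
from plant import finish_job; print(finish_job())"
```

```text
the job is handed in; nothing more can be done
None
```

Job handed in: the key stands fully home in the drive, let go, with the walnut blank gripped and the back jaw about 5 mm back by camera measurement; the hand-in gave no verdict.

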